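Turn the desk clock and hold it in the spring clamp

ROBOT

A 6-joint arm with a two-finger parallel gripper is mounted at the origin on the work surface. World frame = base frame: x ahead of the robot, y to its left, z up, the work surface at z = 0. Lengths are in m, angles in rad, forces in N, time in s.
With the tool pointing down it reaches from about 0.425 to 0.95 m from the base axis. Payload 3.5 kg.
Tool frame: the origin (TCP) lies on the centre line of the jaws, within the pads' length; the fingertips stand 17 mm ahead of it and the grasp point (between the pads) lies 2 mm behind it; z points along the fingers, y is the line along which they close (so a half turn about z gives the same grasp; the last joint's range is limited). The gripper opens to 85 mm and grips with 20 to 120 N. Pads are 22 mm wide; open, the fingers measure 114 mm over their backs; the gripper's body (76 mm by 85 mm) begins 54 mm behind the grasp point. The pads swing forward as they close: fully open they stand 13 mm farther back than shut.
Start: joints at [0.982, 0.286, 1.577, -0, 1.279, -0.15], TCP at [0.287, 0.611, 0.248] pointing down, gripper open.
Joint ranges: [-2.77, 2.77], [-0.9, 2.22], [0.21, 2.48], [-1.53, 4.67], [0.24, 2.81], [-2.84, 2.84]. Speed limits (rad/s): [2.79, 2.79, 3.14, 3.14, 3.14, 3.14].

INTERFACE

Orientations are given as a unit quaternion [x, y, z, w].
In Python, from plant import ctrl gives the robot as it stands. The module is installed in compiled form; this text tells all that it offers.
- The arm moves only by the tool drive_tool, never from a script. Its argument "moves" is a list of rows, each a list of 3 entries, a list of its own where there are three numbers: the turn, a rotation vector about the tool's x, y, z in rad, then the shift along the tool's x, y, z in m, then the finger opening in m, from 0 to 0.0854. A call has 1 to 5 rows; each row shifts and turns the commanded pose from where the row before left it, along the tool's axes as they then stand; what a row does not reach is not made up. A row lasts 1/8 s, in which the tool goes at most 62.5 mm and 10.7 degrees, less where a joint would pass 70% of its speed; a pose out of reach is approached as far as the arm can. A call with a gripper value outside its range is refused whole. The fingers move at their own pace and stop on an object; "grip_force" is the grip in N (left out, the last holds). Time passes only in rows, so rows that do not move let the fingers close. It gives the time, the measured TCP pose, the force, the opening and the grip force at its end, in the units of the state.
- ctrl.get_state(): the state, without advancing time (a new reading comes with each control period).
- ctrl.read_camera(name): name is "scene" or "top"; returns a dict with "image" (400x640x3 uint8, red, green, blue), "fx", "fy", "cx", "cy" (pixels), "R" (3x3) and "t" (3): a world point X has camera coordinates R X + t. Camera axes: x right, y down, z forward; pixel columns grow to the right and rows downward; lengths in m; the calibration is good to about 2 mm. A picture is of the moment at which its call begins. There is no depth.
- ctrl.sign_off(): hands the job in; it is judged then, once.
The state is a dict: "time": time; "qpos": joint angles; "dq": joint speeds; "joint_efforts": joint torques, N m; "eef_pos": TCP position; "tcp_rot": TCP orientation; "contact_force": force on the tool from outside, world axes, zero at the start; "wrist_torque": the same for the moment, N m; "opening": opening from 0.0 (shut) to 1.0 (fully open); "finger_force": force on a finger pad.
Only numpy, scipy, OpenCV 4.12 (cv2) and the standard library are available. Lean on these libraries where they do the work, as an engineer would, in place of code of your own. Each camera call takes 0.05 s, during which the arm holds its last target. There are 200 camera calls.

TASK

The wooden desk clock stands loosely in the spring clamp with its battery hatch facing the robot; keeping it upright, turn it round so that the hatch faces away from the robot, square to the clamp, and let it stand on the clamp's base between the jaws again. Then take the clamp's handle and pull it out against its spring until the handle bar lies over the mark line on the base, so that the clock is gripped between the jaws, and keep it there: finish while still holding the handle at the mark, because it springs back when let go. Leave the camera, the plant and the screwdriver where they are.

Things in the scene. Friction and masses are not known exactly. Their poses are not given: they have to be found in the camera images.
- clamp: Spring clamp fixed to the desk; plywood base 150 (x) x 320 (y) x 12 mm, spans y -160 to 160. Origin: on the desk, mid-width, in line with the fixed jaw's inner face. Its x points away from the robot (within 0.3 rad), y runs along it from handle (-y) to sliding jaw (+y), z up. Sizes in mm below are in these axes, z from the desk. Rods 8 mm thick run along y at x = -45 and 45, z = 24.
- fixed_jaw: Fixed wooden jaw, 70 (x) x 18 (y) x 50 mm tall, on the base; top at z = 62. Spans clamp y -18 to 0; the clock is clamped against its face at y = 0. Origin: on the base top in line with that face; axes as the clamp's.
- clock: Loose block-shaped dark wooden desk clock, 40 (own x) x 60 (own y) x 80 mm tall, about 0.26 kg, standing on the base top (z = 12). Origin: centre of its underside; z up. Its +x face has the black rectangular battery hatch, its -x face the round white dial. At the start +x points to the clamp's -x within 0.15 rad, centre at clamp y 38 to 50. Clamped, its centre is at clamp y = 30.
- hatch (a point): Centre of the clock's battery hatch, on the clock's own +x face, 20 mm from the clock's centre line and 34 mm above its underside.
- handle (a point): Top centre of the handle's upright grip tab: at rest at clamp x = 0, y = -80, z = 88. Pulling moves it along clamp -y: 44 mm to the mark, end stop at 58 mm. A spring returns it: 3 N at rest, 5.6 N at the mark, plus the pad's push once it touches the clock (about 7 N at the mark).
- pull: The pulled slide. Its wooden handle: upright grip tab 50 (clamp x) x 14 (clamp y) mm, z = 32 to 88, on a cross bar 104 (x) x 14 (y) mm, z = 14 to 34, same centre; over 50 mm free beside the tab along y. Two rods join it to the sliding jaw, which moves with it towards the fixed jaw. Origin: moves with it; at the clamp's origin at rest (tab 80 mm to -y of it).
- mark (a point): Middle of the mark: a thin dark steel strip, 144 mm long (clamp x) x 5 mm, let into the base top (z = 12) at clamp y = -124. The handle is at the mark when handle is straight above its middle.
- pad: Rubber pad of the sliding jaw, 60 (x) x 10 (y) x 44 mm, z = 15 to 59; its clock-side face is at clamp y = 94 at rest. Spring-mounted (500 N/m, 2 N preload, 26 mm travel); with the clock at the fixed jaw it touches at 34 mm of pull, and it pushes a clock standing off that jaw up to it. Origin: moves with the pad; at the clamp's origin at rest.
- camera: Bystander: white instant camera, 50 x 105 x 85 mm tall, on the desk on the clamp's +x side. Origin: centre of its underside.
- plant: Bystander: small leafy plant in a round white pot, 96 mm across, pot 70 mm tall, leaves to about 100 mm, on the desk on the clamp's +x side. Origin: centre of its underside.
- screwdriver: Bystander: screwdriver, 150 mm long, lying on the desk on the clamp's +x side. Origin: centre of its underside.
Mind the look-alikes: they are no part of the job. Of the things that look like the clock, the middle-sized one is meant.

How it is judged:
By the outcome, as a careful person would: the job done as asked, in the order asked, and still so for the second after the job is handed in, while the arm keeps its last pose, push and grip.
It also fails if it takes over 64 s, if anything falls off the work surface, if the arm or the gripper's body presses on something with over 40 N, if the wrist force passes 120 N, or if a joint passes its speed limit or range.

## Working session

There is one attempt and no reset: what is moved stays moved. The work goes in short steps, Python scripts to look and compute and a tool call to move; the robot and the scene stay as the last step left them, time stands still between calls to the robot, and variables do not carry over. Pictures are saved under pics/ and viewed, at most 10 in all, crops included, and the job is handed in when it is done.

Besides the shell and the picture viewer there is one more tool, called in YAML: its name, and indented under it one key for each argument. drive_tool: Moves the arm, as the interface text tells. Its arguments: {"type":"object","properties":{"moves":{"type":"array","items":{"type":"array"}},"grip_force":{"type":"number"}},"required":["moves"]}

```bash
mkdir -p pics
cat > h.py <<'E'
import numpy as np, cv2
from plant import ctrl
from scipy.spatial.transform import Rotation as Ro
def cam(n):
    c=ctrl.read_camera(n); np.savez(f'{n}.npz',**c); return c
def ray(c,u,v,z):
    R=np.array(c['R']);t=np.array(c['t']);C=-R.T@t
    d=R.T@np.array([(u-c['cx'])/c['fx'],(v-c['cy'])/c['fy'],1])
    return C+d*(z-C[2])/d[2]
def proj(c,X):
    p=np.array(c['R'])@np.array(X)+np.array(c['t']); return c['fx']*p[0]/p[2]+c['cx'],c['fy']*p[1]/p[2]+c['cy']
E
python3 - <<'E'
from h import *
for n in('scene','top'):
    c=cam(n); cv2.imwrite(f'pics/{n}0.png',c['image'][:,:,::-1]); print(n,c['fx'],-np.array(c['R']).T@c['t'],np.round(c['R'],2).tolist())
s=ctrl.get_state();print(s['eef_pos'],s['tcp_rot'],s['opening'],s['time'])
print(Ro.from_quat(s['tcp_rot']).as_matrix().round(3))
E
```

```text
scene 371.0365199818637 [ 1.14181805 -0.19926239  0.50295553] [[0.37, 0.93, -0.01], [0.52, -0.21, -0.82], [-0.77, 0.3, -0.57]]
top 399.93939020168966 [0.46115194 0.04516022 0.79928866] [[-0.01, -1.0, -0.01], [-0.99, 0.01, -0.15], [0.15, 0.0, -0.99]]
[0.28642925 0.6105958  0.24703955] [ 2.17630512e-01  9.76030619e-01 -1.01986563e-03 -3.88062616e-04] 0.9962385404683576 0.1
[[-0.905  0.425 -0.001]
 [ 0.425  0.905 -0.002]
 [ 0.    -0.002 -1.   ]]
```

View pics/scene0.png

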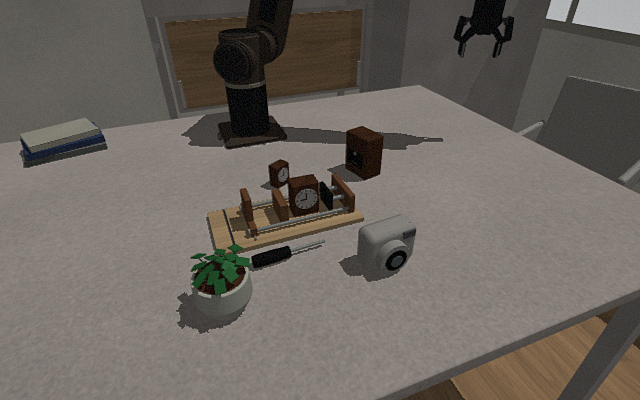

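View pics/top0.png

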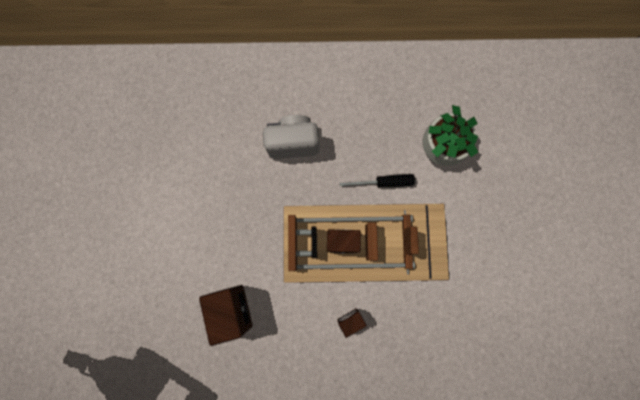

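The top view shows the clamp (base 284–447, 204–283), the clock between the jaws at about (345,241), the handle at about (411,240) and the mark at about (430,242). The other two dark blocks, at (228,315) and (352,322), are the look-alikes. The scene view shows the clock at (304,196) with its dial facing away from the robot.

Run:
```python
from h import *
c=dict(np.load('top.npz')); im=c['image']
hsv=cv2.cvtColor(im,cv2.COLOR_RGB2HSV)
m=cv2.inRange(hsv,(8,70,110),(28,255,255)); m[:60]=0
m=cv2.morphologyEx(m,cv2.MORPH_CLOSE,np.ones((9,9)))
n,l,st,ce=cv2.connectedComponentsWithStats(m); k=1+np.argmax(st[1:,4]); 
cn=max(cv2.findContours((l==k).astype(np.uint8),0,2)[0],key=cv2.contourArea)
bx=cv2.boxPoints(cv2.minAreaRect(cv2.convexHull(cn))); P=np.array([ray(c,u,v,.012) for u,v in bx])
print(bx.round(1).tolist());print(P.round(4).tolist(),np.linalg.norm(np.diff(P,axis=0),axis=1)); print('centre',P.mean(0))
# clock top: crop big
cr=cv2.resize(im[195:290,275:455],None,fx=4.4,fy=4.4,interpolation=cv2.INTER_CUBIC)
cv2.imwrite('pics/c1.png',cr[:,:,::-1])
```

```text
[[282.79998779296875, 205.5], [446.8999938964844, 202.89999389648438], [448.1000061035156, 279.70001220703125], [284.0, 282.29998779296875]]
[[0.567, 0.1257, 0.012], [0.5685, -0.2, 0.012], [0.4189, -0.1939, 0.012], [0.4173, 0.1229, 0.012]] [0.32573124 0.14965513 0.31680884]
centre [ 0.49292228 -0.03633611  0.012     ]
```

View pics/c1.png

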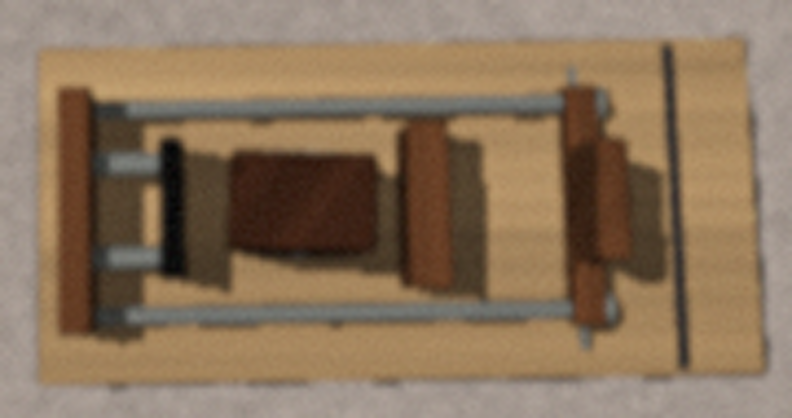

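The crop shows the base corners at about (40,48), (745,40), (765,372), (40,383), the mark from (668,46) to (684,367), the clock top over 232–376 × 155–250, and the tab top over 598–629 × 140–260.

Run:
```python
from h import *
c=dict(np.load('top.npz'))
f=lambda u,v,z: ray(c,275+(u+.5)/4.4-.5,195+(v+.5)/4.4-.5,z)[:2]
B=np.array([f(40,48,.012),f(745,40,.012),f(765,372,.012),f(40,383,.012)])
print(B.round(4).tolist(),[np.linalg.norm(B[i]-B[(i+1)%4]).round(4) for i in range(4)])
e=(B[0]-B[1])+(B[3]-B[2]); y=np.arctan2(e[1],e[0])-np.pi/2; print('yaw',y,'short-edge yaw',[np.arctan2(*(a-b)[::-1]) for a,b in((B[0],B[3]),(B[1],B[2]))])
M=[f(668,46,.012),f(684,367,.012)];print('mark',M,np.linalg.norm(M[0]-M[1]),np.arctan2(*(M[0]-M[1])[::-1]))
o=B.mean(0);R=np.array([[np.cos(y),-np.sin(y)],[np.sin(y),np.cos(y)]])
print('centre',o)
q=lambda n,P:print(n,np.array(P).mean(0).round(4),'clamp',((np.array(P)-o)@R).round(4).tolist(),'c',((np.array(P).mean(0)-o)@R).round(4))
q('mark',M)
q('clock',[f(*p,.092) for p in((231,154),(377,154),(377,247),(231,247))])
q('tab',[f(*p,.088) for p in((597,140),(626,140),(630,262),(600,260))])
q('jaw',[f(*p,.062) for p in((410,120),(446,120),(450,287),(408,285))])
```

```text
[[0.567, 0.1239], [0.5669, -0.194], [0.4199, -0.1946], [0.4185, 0.1235]] [np.float64(0.3179), np.float64(0.147), np.float64(0.3181), np.float64(0.1485)]
yaw 0.0021621922794028414 short-edge yaw [np.float64(0.002954511063136327), np.float64(0.004341326522752979)]
mark [array([ 0.5645899 , -0.15923179]), array([ 0.42244494, -0.15929438])] 0.14214497739263784 0.0004403351322527157
centre [ 0.49307379 -0.03531603]
mark [ 0.4935 -0.1593] clamp [[0.0712, -0.1241], [-0.0709, -0.1238]] c [ 0.0002 -0.1239]
clock [0.4935 0.01  ] clamp [[0.0194, 0.0743], [0.0187, 0.0156], [-0.0184, 0.0166], [-0.0176, 0.0748]] c [0.0005 0.0453]
tab [ 0.4923 -0.1145] clamp [[0.0234, -0.0737], [0.0232, -0.0854], [-0.0256, -0.0847], [-0.0247, -0.0728]] c [-0.0009 -0.0791]
jaw [ 0.4934 -0.0433] clamp [[0.0349, -0.0014], [0.0347, -0.0165], [-0.0347, -0.0158], [-0.0336, 0.0015]] c [ 0.0003 -0.008 ]
```

Every measured size agrees with the given ones to within 2–3 mm. The clamp origin is at (0.493,-0.035) with yaw near 0, and the clock is at (0.4935, 0.010). Next I align the hand with clamp y and move over the clock.

drive_tool:
  moves:
    - [[0, 0, -0.146], [0, 0, 0], 0.085]
    - [[0, 0, -0.146], [0, 0, 0], 0.085]
    - [[0, 0, -0.146], [0, 0, 0], 0.085]
    - [[0, 0, 0], [-0.019, -0.055, 0], 0.078]
    - [[0, 0, 0], [-0.019, -0.055, 0], 0.075]
  grip_force: 60

```text
time: 0.72
eef_pos: [0.3245, 0.4998, 0.2473]
tcp_rot: [-0.0, 1.0, -0.001, -0.0]
contact_force: [1.1, 0.1, 0.1]
opening: 0.879
finger_force: 0.0
```

drive_tool:
  moves:
    - [[0, 0, 0], [-0.019, -0.055, 0], 0.075]
    - [[0, 0, 0], [-0.019, -0.055, 0], 0.075]
    - [[0, 0, 0], [-0.019, -0.055, 0], 0.075]
    - [[0, 0, 0], [-0.019, -0.055, 0], 0.075]
    - [[0, 0, 0], [-0.019, -0.055, 0], 0.075]

```text
time: 1.35
eef_pos: [0.4194, 0.2241, 0.248]
tcp_rot: [0.0, 1.0, -0.0, -0.0]
contact_force: [1.1, -0.3, -0.1]
opening: 0.875
finger_force: 0.0
```

drive_tool:
  moves:
    - [[0, 0, 0], [-0.019, -0.055, 0], 0.075]
    - [[0, 0, 0], [-0.019, -0.055, 0], 0.075]
    - [[0, 0, 0], [-0.019, -0.055, 0], 0.075]
    - [[0, 0, 0], [-0.017, -0.05, 0], 0.075]
    - [[0, 0, 0], [0, 0, 0], 0.075]

```text
time: 1.98
eef_pos: [0.4937, 0.008, 0.2479]
tcp_rot: [0.003, 1.0, -0.0, -0.0]
contact_force: [-0.3, 0.5, 0.4]
opening: 0.877
finger_force: 0.0
```

```bash
cat > st.py <<'E'
from h import *
s=ctrl.get_state();M=Ro.from_quat(s['tcp_rot']).as_matrix()
print('t',s['time'],'pos',np.round(s['eef_pos'],4),'theta_y',np.degrees(np.arctan2(M[1,1],M[0,1])).round(2),'z',M[:,2].round(4),'F',np.round(s['contact_force'],2),'op',s['opening']*85.4,'ff',s['finger_force'],'q',np.round(s['qpos'],3))
E
python3 st.py
```

```text
t 1.975 pos [0.4937 0.008  0.2479] theta_y 89.64 z [-7.e-04 -3.e-04 -1.e+00] F [-0.33  0.47  0.36] op 74.88230188605422 ff 0.0 q [-0.189 -0.121  2.012 -0.     1.251 -1.754]
```

drive_tool:
  moves:
    - [[0, 0, 0], [0, 0.002, 0.05], 0.075]
    - [[0, 0, 0], [0, 0, 0.05], 0.075]
    - [[0, 0, 0], [0, 0, 0.035], 0.075]
    - [[0, 0, 0], [0, 0, 0.015], 0.075]
    - [[0, 0, 0], [0, 0, 0.014], 0.075]

```text
time: 2.6
eef_pos: [0.4937, 0.0134, 0.0844]
tcp_rot: [-0.0, 1.0, -0.0, 0.001]
contact_force: [0.4, 0.2, 0.5]
opening: 0.878
finger_force: 0.0
```

drive_tool:
  moves:
    - [[0, 0, 0], [0, 0, 0], 0.075]
    - [[0, 0, 0], [0, 0, 0], 0.05]
    - [[0, 0, 0], [0, 0, 0], 0.05]
    - [[0, 0, 0], [0, 0, 0], 0.05]
    - [[0, 0, 0], [0, 0, 0], 0.05]

```text
time: 3.22
eef_pos: [0.4948, 0.0126, 0.0861]
tcp_rot: [0.0, 1.0, -0.0, 0.002]
contact_force: [0.2, -0.3, 5.6]
opening: 0.689
finger_force: 66.3
```

```bash
python3 st.py
python3 - <<'E'
from h import *
a=cam('scene')['image'][130:270,200:400];b=cam('top')['image'][180:300,270:460]
a=cv2.resize(a,(560,392));b=cv2.resize(b,(560,354)); b=b[:208*2][:208+146]
cv2.imwrite('pics/g1.png',np.vstack([a[:245+50],b[:300]])[:,:,::-1])
E
```

```text
t 3.225 pos [0.4948 0.0126 0.0861] theta_y 89.95 z [ 3.8e-03 -6.0e-04 -1.0e+00] F [ 0.18 -0.34  5.65] op 58.84186809568476 ff 66.32288217544556 q [-0.18   0.092  2.13   0.     0.917 -1.75 ]
```

View pics/g1.png

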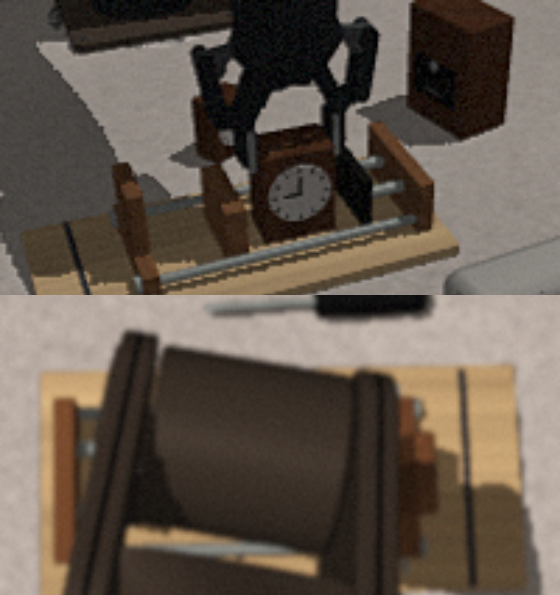

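The picture shows the clock held between both pads, dial still on the far side, with the left fingertip just above the fixed jaw. Now I lift it and turn it half round.

drive_tool:
  moves:
    - [[0, 0, 0], [0, 0, -0.01], 0.05]
    - [[0, 0, 0], [0, 0, -0.02], 0.05]
    - [[0, 0, 0], [0, 0, -0.03], 0.05]
    - [[0, 0, 0], [0, 0, -0.03], 0.05]
    - [[0, 0, 0], [0, 0, 0], 0.05]

```text
time: 3.95
eef_pos: [0.4943, 0.0127, 0.1764]
tcp_rot: [0.0, 1.0, -0.0, 0.002]
contact_force: [-0.3, -0.7, -2.8]
opening: 0.686
finger_force: 65.7
```

drive_tool:
  moves:
    - [[0, 0, 0.1], [0, 0, 0], 0.05]
    - [[0, 0, 0.1846], [0, 0, 0], 0.05]
    - [[0, 0, 0.1846], [0, 0, 0], 0.05]
    - [[0, 0, 0.1846], [0, 0, 0], 0.05]
    - [[0, 0, 0.1846], [0, 0, 0], 0.05]

```text
time: 4.58
eef_pos: [0.4916, 0.0132, 0.1717]
tcp_rot: [0.41, 0.912, -0.001, -0.002]
contact_force: [-0.1, 0.9, -2.2]
opening: 0.688
finger_force: 65.4
```

drive_tool:
  moves:
    - [[0, 0, 0.1846], [0, 0, 0], 0.05]
    - [[0, 0, 0.1846], [0, 0, 0], 0.05]
    - [[0, 0, 0.1846], [0, 0, 0], 0.05]
    - [[0, 0, 0.1846], [0, 0, 0], 0.05]
    - [[0, 0, 0.1846], [0, 0, 0], 0.05]

```text
time: 5.2
eef_pos: [0.4916, 0.0132, 0.1717]
tcp_rot: [0.773, 0.634, -0.002, -0.002]
contact_force: [0.9, -0.0, -1.6]
opening: 0.689
finger_force: 65.4
```

drive_tool:
  moves:
    - [[0, 0, 0.1846], [0, 0, 0], 0.05]
    - [[0, 0, 0.1846], [0, 0, 0], 0.05]
    - [[0, 0, 0.1846], [0, 0, 0], 0.05]
    - [[0, 0, 0.1846], [0, 0, 0], 0.05]
    - [[0, 0, 0.1846], [0, 0, 0], 0.05]

```text
time: 5.82
eef_pos: [0.4916, 0.0132, 0.1717]
tcp_rot: [0.975, 0.223, -0.002, -0.001]
contact_force: [0.2, -0.4, -1.8]
opening: 0.685
finger_force: 65.4
```

drive_tool:
  moves:
    - [[0, 0, 0.1846], [0, 0, 0], 0.05]
    - [[0, 0, 0.1846], [0, 0, 0], 0.05]
    - [[0, 0, 0.085], [0, 0, 0], 0.05]
    - [[0, 0, 0], [0, 0, 0], 0.05]
    - [[0, 0, 0], [0, 0, 0], 0.05]

```text
time: 6.45
eef_pos: [0.4925, 0.013, 0.1731]
tcp_rot: [1.0, 0.002, -0.001, -0.0]
contact_force: [-0.5, 0.2, -1.9]
opening: 0.685
finger_force: 65.4
```

```bash
python3 st.py
python3 - <<'E'
from h import *
a=cam('scene')['image'][90:270,200:400]
cv2.imwrite('pics/g2.png',cv2.resize(a,(600,540))[:,:,::-1])
E
```

```text
t 6.45 pos [0.4925 0.013  0.1731] theta_y -89.8 z [-2.2e-03  4.0e-04 -1.0e+00] F [-0.51  0.25 -1.89] op 58.513163104795716 ff 65.44552803039551 q [-0.18  -0.042  2.082 -0.     1.103  1.388]
```

View pics/g2.png

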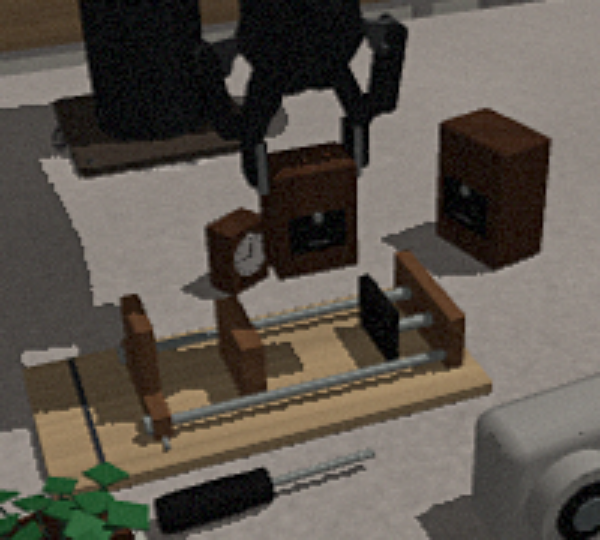

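The hatch now faces away from the robot and the clock hangs upright over the gap. Lowering.

drive_tool:
  moves:
    - [[0, 0, 0], [0, 0, 0.03], 0.05]
    - [[0, 0, 0], [0, 0, 0.03], 0.05]
    - [[0, 0, 0], [0, 0, 0.015], 0.05]
    - [[0, 0, 0], [0, 0, 0.005], 0.05]
    - [[0, 0, 0], [0, 0, 0], 0.05]

```text
time: 7.12
eef_pos: [0.4937, 0.0128, 0.0948]
tcp_rot: [1.0, 0.001, 0.0, 0.0]
contact_force: [1.3, 0.7, -0.5]
opening: 0.69
finger_force: 65.5
```

drive_tool:
  moves:
    - [[0, 0, 0], [0, 0, 0.003], 0.05]
    - [[0, 0, 0], [0, 0, 0.002], 0.05]
    - [[0, 0, 0], [0, 0, 0], 0.05]
    - [[0, 0, 0], [0, 0, 0], 0.05]

```text
time: 7.62
eef_pos: [0.4933, 0.0129, 0.0895]
tcp_rot: [1.0, 0.001, 0.0, 0.0]
contact_force: [-0.9, 0.5, -2.1]
opening: 0.69
finger_force: 65.5
```

drive_tool:
  moves:
    - [[0, 0, 0], [0, 0, 0.002], 0.05]
    - [[0, 0, 0], [0, 0, 0.001], 0.05]
    - [[0, 0, 0], [0, 0, 0], 0.05]
    - [[0, 0, 0], [0, 0, 0], 0.05]

```text
time: 8.12
eef_pos: [0.4932, 0.0129, 0.0863]
tcp_rot: [1.0, 0.001, -0.0, -0.0]
contact_force: [-0.0, -0.3, -2.2]
opening: 0.684
finger_force: 65.6
```

drive_tool:
  moves:
    - [[0, 0, 0], [0, 0, 0.001], 0.05]
    - [[0, 0, 0], [0, 0, 0], 0.05]
    - [[0, 0, 0], [0, 0, 0], 0.05]

```text
time: 8.5
eef_pos: [0.4935, 0.0129, 0.0861]
tcp_rot: [1.0, 0.001, 0.0, -0.0]
contact_force: [-2.7, 0.5, 6.0]
opening: 0.686
finger_force: 66.3
```

drive_tool:
  moves:
    - [[0, 0, 0], [0, 0, 0], 0.063]
    - [[0, 0, 0], [0, 0, 0], 0.068]
    - [[0, 0, 0], [0, 0, 0], 0.074]
    - [[0, 0, 0], [0, 0, 0], 0.074]

```text
time: 9.0
eef_pos: [0.4933, 0.0129, 0.0852]
tcp_rot: [1.0, 0.001, 0.0, 0.0]
contact_force: [-0.9, 1.3, 0.9]
opening: 0.871
finger_force: 0.0
```

drive_tool:
  moves:
    - [[0, 0, 0], [0, 0, -0.01], 0.074]
    - [[0, 0, 0], [0, 0, -0.02], 0.074]
    - [[0, 0, 0], [0, 0, -0.035], 0.074]
    - [[0, 0, 0], [0, 0.03, -0.03], 0.06]
    - [[0, 0, 0], [0, 0.048, 0], 0.045]

```text
time: 9.62
eef_pos: [0.4956, -0.0658, 0.1847]
tcp_rot: [1.0, 0.003, 0.004, 0.001]
contact_force: [0.0, -0.4, -0.3]
opening: 0.53
finger_force: 0.0
```

drive_tool:
  moves:
    - [[0, 0, 0], [0, 0.048, 0], 0.045]
    - [[0, 0, 0], [0, 0, 0], 0.045]
    - [[0, 0, 0], [0, 0, 0], 0.045]

```text
time: 10.0
eef_pos: [0.4935, -0.1129, 0.1806]
tcp_rot: [1.0, 0.001, 0.0, -0.0]
contact_force: [-0.6, -0.2, 0.7]
opening: 0.527
finger_force: 0.0
```

```bash
python3 st.py
python3 - <<'E'
from h import *
a=cam('scene')['image'][120:270,200:400];b=cam('top')['image'][190:300,270:460]
cv2.imwrite('pics/g3.png',np.vstack([cv2.resize(a,(400,300)),cv2.resize(b,(400,232))])[:,:,::-1])
E
```

```text
t 10.0 pos [ 0.4935 -0.1129  0.1806] theta_y -89.91 z [ 2.e-04  3.e-04 -1.e+00] F [-0.64 -0.18  0.7 ] op 45.03741081932525 ff 0.0 q [-0.426 -0.02   2.047  0.     1.115  1.143]
```

View pics/g3.png

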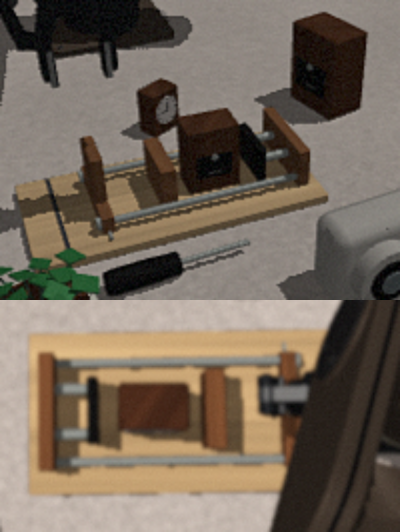

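The clock stands square between the jaws with the hatch on the far side. Now the handle tab.

drive_tool:
  moves:
    - [[0, 0, 0], [0, 0.002, 0.04], 0.045]
    - [[0, 0, 0], [0, 0, 0.04], 0.045]
    - [[0, 0, 0], [0, 0, 0.025], 0.045]
    - [[0, 0, 0], [0, 0, 0.009], 0.045]
    - [[0, 0, 0], [0, 0, 0], 0.045]

```text
time: 10.72
eef_pos: [0.4936, -0.1144, 0.0663]
tcp_rot: [1.0, 0.002, -0.0, -0.0]
contact_force: [-0.2, 0.6, 0.4]
opening: 0.525
finger_force: 0.0
```

drive_tool:
  moves:
    - [[0, 0, 0], [0, 0, 0], 0.025]
    - [[0, 0, 0], [0, 0, 0], 0.005]
    - [[0, 0, 0], [0, 0, 0], 0.005]
    - [[0, 0, 0], [0, 0, 0], 0.005]
    - [[0, 0, 0], [0, 0, 0], 0.005]

```text
time: 11.35
eef_pos: [0.4946, -0.1151, 0.0679]
tcp_rot: [1.0, 0.001, 0.001, 0.0]
contact_force: [-1.3, 3.4, 6.7]
opening: 0.155
finger_force: 59.4
```

```bash
python3 st.py
```

```text
t 11.35 pos [ 0.4946 -0.1151  0.0679] theta_y -89.87 z [ 0.0023 -0.     -1.    ] F [-1.27  3.41  6.66] op 13.221163090239141 ff 59.36370491981506 q [-4.290e-01  1.510e-01  2.104e+00  1.000e-03  8.840e-01  1.139e+00]
```

drive_tool:
  moves:
    - [[0, 0, 0], [0, 0.004, -0.002], 0.005]
    - [[0, 0, 0], [0, 0.008, 0], 0.005]
    - [[0, 0, 0], [0, 0.01, 0], 0.005]
    - [[0, 0, 0], [0, 0.008, 0], 0.005]
    - [[0, 0, 0], [0, 0, 0], 0.005]

```text
time: 11.98
eef_pos: [0.4947, -0.1448, 0.0679]
tcp_rot: [1.0, 0.001, 0.002, -0.0]
contact_force: [7.2, 5.1, -4.7]
opening: 0.158
finger_force: 59.7
```

drive_tool:
  moves:
    - [[0, 0, 0], [0, 0.004, 0], 0.005]
    - [[0, 0, 0], [0, 0.004, 0], 0.005]
    - [[0, 0, 0], [0, 0.003, 0], 0.005]
    - [[0, 0, 0], [0, 0.002, 0], 0.005]
    - [[0, 0, 0], [0, 0, 0], 0.005]

```text
time: 12.6
eef_pos: [0.4947, -0.1558, 0.0679]
tcp_rot: [1.0, 0.001, 0.002, -0.002]
contact_force: [8.0, 11.9, -2.7]
opening: 0.156
finger_force: 59.9
```

```bash
python3 st.py
```

```text
t 12.6 pos [ 0.4947 -0.1558  0.0679] theta_y -89.92 z [ 0.0033  0.0041 -1.    ] F [ 7.97 11.91 -2.68] op 13.341088514292199 ff 59.86407995223999 q [-0.503  0.173  2.078  0.007  0.889  1.062]
```

drive_tool:
  moves:
    - [[0, 0, 0], [0.001, 0.002, 0], 0.005]
    - [[0, 0, 0], [0, 0.0015, 0], 0.005]
    - [[0, 0, 0], [0, 0, 0], 0.005]
    - [[0, 0, 0], [0, 0, 0], 0.005]

```text
time: 13.1
eef_pos: [0.4947, -0.1586, 0.0679]
tcp_rot: [1.0, 0.001, 0.0, -0.003]
contact_force: [2.4, 11.6, 2.0]
opening: 0.157
finger_force: 60.4
```

```bash
python3 st.py
python3 - <<'E'
from h import *
a=cam('scene')['image'][150:260,195:375];b=cam('top')['image'][190:300,270:460]
cv2.imwrite('pics/g4.png',cv2.resize(a,None,fx=4.4,fy=4.4,interpolation=2)[:,:,::-1])
cv2.imwrite('pics/g5.png',cv2.resize(b,None,fx=4,fy=4,interpolation=2)[:,:,::-1])
E
```

```text
t 13.1 pos [ 0.4947 -0.1586  0.0679] theta_y -89.89 z [ 4.0e-04  5.3e-03 -1.0e+00] F [ 2.42 11.6   1.96] op 13.449441428172879 ff 60.37060081958771 q [-0.508  0.177  2.074  0.006  0.893  1.057]
```

View pics/g4.png

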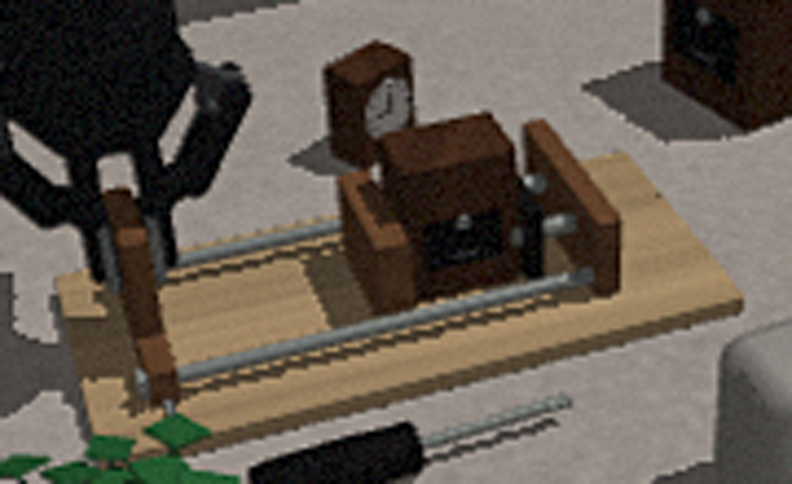

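View pics/g5.png

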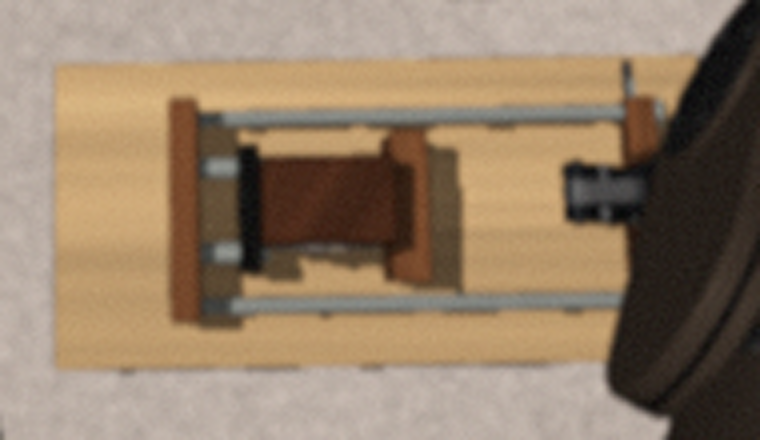

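The pictures show the clock gripped square between the fixed jaw and the pad, hatch on the far side. The bar is at the mark: the strip's end shows at (628,75) and the bar end spans 626–660 in the top crop. Before handing in, I'll check the bar and sliding-jaw positions in numbers.

```bash
python3 - <<'E'
from h import *
c=dict(np.load('top.npz'))
f=lambda u,v,z: ray(c,270+(u+.5)/4-.5,190+(v+.5)/4-.5,z)[1]
print('mark',f(628,75,.012),'bar edges top', f(626,98,.034),f(656,98,.034))
im=cv2.cvtColor(c['image'],cv2.COLOR_RGB2GRAY).astype(int)
for r in (206,208,210,212,217,219): print(r,im[r,418:442])
E
python3 st.py
```

```text
mark -0.1592907559697009 bar edges top -0.15207393102880382 -0.16645476239261792
206 [161 164 163 164 162 164 152 110  77  98 141 161 165 163 160 160 161 160
 162 160 159 162 163 161]
208 [159 159 158 160 162 156 147 109  70  86 131 152 157 159 156 156 153 158
 156 155 155 154 156 148]
210 [154 156 152 154 153 152 146 117  89 113 138 150 154 152 153 152 152 152
 148 153 153 149 141 113]
212 [163 164 160 162 160 160 157 129  99 115 142 156 156 157 157 158 158 159
 161 165 159 145 110  59]
217 [140 137 135 139 137 141 135 116  90  83  84  78  73  74  78  97 131 127
 124 137 109  59  20  13]
219 [112 112 114 115 113 105 102  91  75  79  84  78  78  71  80  84  98 106
  88  74  50  28  25  21]
t 13.2 pos [ 0.4947 -0.1586  0.0679] theta_y -89.89 z [ 5.0e-04  5.3e-03 -1.0e+00] F [ 3.06 12.12  2.  ] op 12.89447406650623 ff 60.37559509277344 q [-0.508  0.177  2.074  0.006  0.893  1.057]
```

drive_tool:
  moves:
    - [[0, 0, 0], [0, 0.0005, 0], 0.005]
    - [[0, 0, 0], [0, 0, 0], 0.005]
    - [[0, 0, 0], [0, 0, 0], 0.005]
    - [[0, 0, 0], [0, 0, 0], 0.005]

```text
time: 13.7
eef_pos: [0.4947, -0.159, 0.0679]
tcp_rot: [1.0, 0.001, 0.0, -0.003]
contact_force: [2.7, 13.3, 0.8]
opening: 0.156
finger_force: 60.3
```

```bash
python3 st.py; python3 -c "
from plant import ctrl; print(ctrl.sign_off())"
```

```text
t 13.7 pos [ 0.4947 -0.159   0.0679] theta_y -89.89 z [ 4.0e-04  5.4e-03 -1.0e+00] F [ 2.67 13.34  0.77] op 13.28807736176402 ff 60.3160697221756 q [-0.509  0.177  2.074  0.006  0.893  1.056]
the job is handed in; nothing more can be done
None
```

The clock is turned so its hatch faces away from the robot and is gripped square between the jaws, with the arm still holding the handle within about 0.5 mm of the mark; I handed the job in at 13.7 s.

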